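# Close the binding strip of a booklet with one stroke

## Task

The four blue clasps on this booklet's binding strip are still standing up. Put a fingertip on the red end of the strip and stroke gently along to the white end in one go, without lifting away on the way, so that each clasp in turn is pressed in flush with the strip; then take the hand away. Do not pick up, tip or shove the booklet, and leave the bottle, the tape roll and the bone folder where they are.

Things in the scene. Friction and masses are not known exactly. Their poses are not given: they have to be found in the camera images.
- booklet: Loose booklet, about 0.9 kg, 30 mm thick, cream cover, brown picture. Origin: underside, below the middle of the grey binding strip; z up, y along the strip from red to white end, x across the cover. Covers span x -17 to 133 mm, y -112 to 112 mm. Strip on top: 28 mm wide (x), 216 mm long, centred at x = 0, upper face 33 mm above the origin; holds 4 clasps.
- red_end (a point): Middle of the red, flat, 16 mm long end patch of the binding strip, on its upper face (33 mm above the booklet's underside). The row of clasps starts 8 mm from it.
- white_end (a point): Middle of the white, flat, 16 mm long end patch of the strip, on its upper face, 200 mm from the red one.
- clasp0 (a joint): How far clasp 0 (counted from 0 at the red end) is pressed into the strip, m: 0 fully raised (flat top 7 mm above the strip), 0.007 fully home, top flush with the strip. About 2 N pushes it down; it has no spring and stays where it is left. It starts 0 to 1.5 mm down.
- clasp0_top (a point): Middle of the flat top of blue clasp 0; moves with it. Clasp: 20 mm across the strip, 45 mm along it: a 14 mm flat top with a 15.5 mm ramp down to the strip (24 degrees) at either end: a fingertip sliding along at strip level rides onto it and presses it in. Clasps are 46 mm apart, centre to centre.
- clasp1 (a joint): How far clasp 1 (counted from 0 at the red end) is pressed into the strip, m: 0 fully raised (flat top 7 mm above the strip), 0.007 fully home, top flush with the strip. About 2 N pushes it down; it has no spring and stays where it is left. It starts 0 to 1.5 mm down.
- clasp1_top (a point): Middle of the flat top of blue clasp 1; moves with it. Clasp: 20 mm across the strip, 45 mm along it: a 14 mm flat top with a 15.5 mm ramp down to the strip (24 degrees) at either end: a fingertip sliding along at strip level rides onto it and presses it in. Clasps are 46 mm apart, centre to centre.
- clasp2 (a joint): How far clasp 2 (counted from 0 at the red end) is pressed into the strip, m: 0 fully raised (flat top 7 mm above the strip), 0.007 fully home, top flush with the strip. About 2 N pushes it down; it has no spring and stays where it is left. It starts 0 to 1.5 mm down.
- clasp2_top (a point): Middle of the flat top of blue clasp 2; moves with it. Clasp: 20 mm across the strip, 45 mm along it: a 14 mm flat top with a 15.5 mm ramp down to the strip (24 degrees) at either end: a fingertip sliding along at strip level rides onto it and presses it in. Clasps are 46 mm apart, centre to centre.
- clasp3 (a joint): How far clasp 3 (counted from 0 at the red end) is pressed into the strip, m: 0 fully raised (flat top 7 mm above the strip), 0.007 fully home, top flush with the strip. About 2 N pushes it down; it has no spring and stays where it is left. It starts 0 to 1.5 mm down.
- clasp3_top (a point): Middle of the flat top of blue clasp 3; moves with it. Clasp: 20 mm across the strip, 45 mm along it: a 14 mm flat top with a 15.5 mm ramp down to the strip (24 degrees) at either end: a fingertip sliding along at strip level rides onto it and presses it in. Clasps are 46 mm apart, centre to centre.
- bottle: Small amber glass bottle with white cap, 38 mm diameter, 75 mm high, standing loose on the bench beside the bound edge. Origin: centre of its underside. To be left alone.
- tape_roll: Orange roll of tape lying flat, 68 mm outer diameter, 22 mm high, loose on the bench beside the bound edge. Origin: centre of its underside. To be left alone.
- bone_folder: White flat bone folder (creasing tool), 22 x 130 x 6 mm, its length along its y, lying loose on the booklet's cover beside the strip. Origin: centre of its underside. To be left alone.

How it is judged:
By the outcome, as a careful person would: the job done as asked, in the order asked, and still so for the second after the job is handed in, with the robot touching nothing.
It also fails if it takes over 32 s, if anything falls off the work surface, if the arm or the gripper's body presses on something with over 40 N, if the wrist force passes 120 N, or if a joint passes its speed limit or range.

## Robot

A 6-joint arm with a two-finger parallel gripper is mounted at the origin on the work surface. World frame = base frame: x ahead of the robot, y to its left, z up, the work surface at z = 0. Lengths are in m, angles in rad, forces in N, time in s.
With the tool pointing down it reaches from about 0.275 to 0.75 m from the base axis. Payload 10.2 kg.
Tool frame: the origin (TCP) lies between the finger pads, 19 mm behind the fingertips; this is the grasp point; z points along the fingers, y is the line along which they close (so a half turn about z gives the same grasp; the last joint's range is limited). The gripper opens to 85 mm and grips with 20 to 120 N. Pads are 22 mm wide; open, the fingers measure 114 mm over their backs; the gripper's body (76 mm by 85 mm) begins 54 mm behind the grasp point. The pads swing forward as they close: fully open they stand 13 mm farther back than shut.
Start: joints at [1.022, 0.313, 1.498, -0, 1.331, -0.223], TCP at [0.168, 0.497, 0.25] pointing down, gripper open.
Joint ranges: [-2.94, 2.94], [-0.97, 2.17], [0.19, 2.56], [-1.23, 4.37], [0.02, 3.11], [-2.88, 2.88]. Speed limits (rad/s): [2.39, 2.39, 3.01, 3.14, 3.14, 3.14].

## Interface

Orientations are given as a 3x3 rotation matrix whose columns are the frame's x, y, z axes.
In Python, from workcell import ctrl, imaging gives the robot as it stands.
- The arm moves only by the tool send_rows, never from a script. Its argument "motion" is a list of rows, each a list of 2 entries, a list of its own where there are three numbers: the shift along the tool's x, y, z in units of 0.1 m (1.0 is 0.1 m), then the turn, a rotation vector about the tool's x, y, z in units of 0.5 rad (1.0 is 0.5 rad). A call has exactly 10 rows; each row shifts and turns the commanded pose from where the row before left it, along the tool's axes as they then stand; what a row does not reach is not made up. A row lasts 1/12 s, in which the tool goes at most 41.7 mm and 7.16 degrees, less where a joint would pass 70% of its speed; a pose out of reach is approached as far as the arm can. A call with a number of a shift or a turn outside -1 to 1 is refused whole. A call with a gripper value outside its range is refused whole. "hand" is the opening, from 0 (shut) to 1 (fully open), set as the call begins (left out, the last holds). The fingers move at their own pace and stop on an object; "force" is the grip in N (left out, the last holds). Time passes only in rows, so rows that do not move let the fingers close, or fill a call up. It gives the time, the measured TCP pose, the force, the opening and the grip force at its end, in the units of the state.
- ctrl.get_state(): the state, without advancing time (a new reading comes with each control period).
- imaging.grab_frame(name): name is "scene" or "top"; returns a dict with "color" (420x560x3 uint8, red, green, blue), "range_z" (420x560 float32, m along the optical axis (not along the pixel's ray), 0 where there is no reading), "mtx" (3x3 intrinsics, pixels), "rvec" (rotation vector, rad) and "tvec" (3), from world to camera coordinates, as OpenCV has them. Camera axes: x right, y down, z forward; pixel columns grow to the right and rows downward; lengths in m; the calibration is good to about 2 mm. A picture is of the moment at which its call begins.
- ctrl.sign_off(): hands the job in; it is judged then, once.
The state is a dict: "clock": time; "qpos": joint angles; "qvel": joint speeds; "joint_efforts": joint torques, N m; "eef_pos": TCP position; "tool_rot": TCP orientation; "wrist_force": force on the tool from outside, world axes, zero at the start; "moment": the same for the moment, N m; "gripper_width": finger opening in m; "grip_force": force on a finger pad.
Only numpy, scipy, OpenCV 4.12 (cv2) and the standard library are available. Lean on these libraries where they do the work, as an engineer would, in place of code of your own. Each camera call takes 0.05 s, during which the arm holds its last target. There are 200 camera calls.

## Working session

There is one attempt and no reset: what is moved stays moved. The work goes in short steps, Python scripts to look and compute and a tool call to move; the robot and the scene stay as the last step left them, time stands still between calls to the robot, and variables do not carry over. Pictures are saved under pics/ and viewed, at most 10 in all, crops included, and the job is handed in when it is done.

Besides the shell and the picture viewer there is one more tool, called after ">>>" by a JSON object that holds its "api" and its "payload", one argument or row to a line. send_rows: Moves the arm, as the interface text tells. Shifts and turns lie within -1 to 1; 1 stands for 0.1 m of shift or 0.5 rad of turn. Its arguments: {"type":"object","properties":{"motion":{"type":"array","items":{"type":"array"}},"hand":{"type":"number"},"force":{"type":"number"}},"required":["motion"]}

```bash
mkdir -p pics; ls; python3 - <<'E'
from workcell import ctrl, imaging
import cv2, numpy as np
for n in("top","scene"):
    f=imaging.grab_frame(n); np.savez(f"{n}.npz",**f)
    cv2.imwrite(f"pics/{n}0.png",cv2.cvtColor(f["color"],cv2.COLOR_RGB2BGR))
s=ctrl.get_state(); print(s)
E
```

```text
pics
{'clock': 0.1, 'qpos': array([ 1.02162363e+00,  3.13388268e-01,  1.49834853e+00,  5.23422029e-06,
        1.33099852e+00, -2.23436361e-01]), 'qvel': array([-4.68473050e-04, -2.29774998e-05, -1.02904542e-03, -5.36751820e-04,
       -1.13945262e-03,  6.75493082e-04]), 'joint_efforts': array([ 1.64774345e-03, -4.12898040e+01, -2.60143697e+01, -2.25974527e-04,
        3.03211091e-03, -4.45098021e-05]), 'eef_pos': array([0.16792277, 0.49720522, 0.24949998]), 'tool_rot': array([[-9.47414876e-01,  3.20007330e-01, -6.00785898e-04],
       [ 3.20007790e-01,  9.47414413e-01, -9.71987777e-04],
       [ 2.58150005e-04, -1.11313185e-03, -9.99999347e-01]]), 'wrist_force': array([ 0.49100492, -0.26712707,  0.41600964]), 'moment': array([ 0.02248906, -0.0153714 ,  0.02983642]), 'grip_force': 0.0, 'gripper_width': 0.08546253591859183}
```

View pics/top0.png

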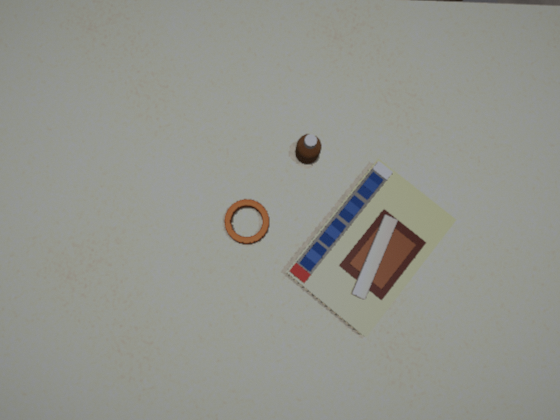

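View pics/scene0.png

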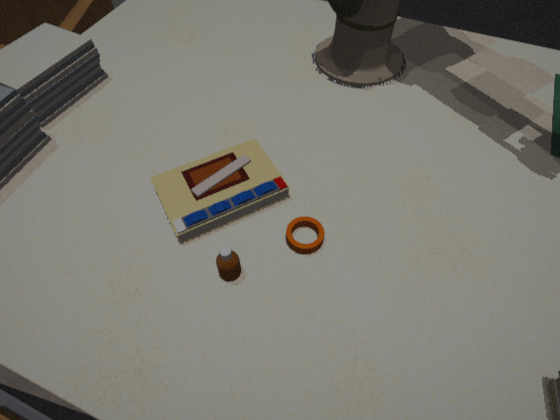

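The top view shows the strip from red (300,272) to white (382,171). The bottle is at (308,148), the tape at (247,221), and the folder lies on the cover around (375,255). Next I'll localise the strip using both cameras.

```bash
cat > h.py <<'E'
import numpy as np, cv2
def load(n): return dict(np.load(n))
def onplane(f,uv,z):
    R=cv2.Rodrigues(f["rvec"])[0]; t=np.ravel(f["tvec"])
    c=-R.T@t
    p=cv2.undistortPoints(np.array(uv,float).reshape(-1,1,2),f["mtx"],None)[:,0]
    d=np.c_[p,np.ones(len(p))]@R
    return c+d*((z-c[2])/d[:,2])[:,None]
def depthpt(f,uv):
    R=cv2.Rodrigues(f["rvec"])[0]; t=np.ravel(f["tvec"])
    uv=np.array(uv); z=f["range_z"][uv[:,1],uv[:,0]]
    p=cv2.undistortPoints(uv.astype(float).reshape(-1,1,2),f["mtx"],None)[:,0]
    return (np.c_[p,np.ones(len(p))]*z[:,None]-t)@R
E
python3 - <<'E'
from h import *
np.set_printoptions(precision=4,suppress=True)
for n in("top","scene"):
    f=load(n+".npz"); hsv=cv2.cvtColor(f["color"],cv2.COLOR_RGB2HSV); H,S,V=cv2.split(hsv)
    for name,m,z in(("red",((H<5)|(H>174))&(S>190)&(V>110),.033),("blue",(H>100)&(H<130)&(S>140)&(V>50),.038)):
        k,l,st,c=cv2.connectedComponentsWithStats(m.astype(np.uint8))
        for i in range(1,k):
            if st[i,4]>25:
                ys,xs=np.where(l==i); dp=depthpt(f,np.c_[xs,ys])
                print(n,name,st[i],c[i],onplane(f,[c[i]],z)[0],"depth",np.median(dp,0))
        if name=="blue":
            ys,xs=np.where(m); w=onplane(f,np.c_[xs,ys],z)[:,:2]; print(" line",cv2.fitLine(w.astype(np.float32),cv2.DIST_L2,0,.01,.01).ravel())
    x0,y0,x1,y1=(275,150,405,290) if n=="top" else (160,165,300,250)
    im=cv2.resize(f["color"][y0:y1,x0:x1],None,fx=4 if n=="top" else 5,fy=4 if n=="top" else 5,interpolation=cv2.INTER_CUBIC)
    cv2.imwrite(f"pics/{n}1.png",cv2.cvtColor(cv2.convertScaleAbs(im,alpha=1.3),cv2.COLOR_RGB2BGR))
E
```

```text
top blue [358 173  24  26 302] [369.8212 185.4007] [ 0.621  -0.1119  0.038 ] depth [ 0.6207 -0.1119  0.0379]
top blue [339 196  25  26 300] [351.0567 208.56  ] [ 0.585  -0.0838  0.038 ] depth [ 0.5846 -0.0836  0.0374]
top blue [320 219  25  27 335] [332.0776 232.1015] [ 0.5489 -0.0558  0.038 ] depth [ 0.5488 -0.0556  0.0381]
top blue [301 243  25  28 335] [312.791  256.0388] [ 0.5127 -0.0277  0.038 ] depth [ 0.5126 -0.0278  0.0381]
 line [ 0.7896 -0.6136  0.565  -0.0683]
scene red [274 177  12  11  74] [279.7838 182.2568] [ 0.49   -0.0067  0.033 ] depth [ 0.4897 -0.0069  0.0327]
scene blue [254 182  23  14 184] [264.7772 187.8804] [ 0.5171 -0.0249  0.038 ] depth [ 0.5166 -0.0257  0.0367]
scene blue [231 191  24  15 194] [242.3093 197.2268] [ 0.553  -0.0531  0.038 ] depth [ 0.5527 -0.0537  0.0369]
scene blue [209 201  23  15 192] [219.2188 207.1302] [ 0.5892 -0.0808  0.038 ] depth [ 0.5885 -0.082   0.0362]
scene blue [184 210  24  16 214] [195.2944 216.9953] [ 0.6247 -0.1089  0.038 ] depth [ 0.6243 -0.1093  0.0366]
 line [ 0.7892 -0.6142  0.573  -0.0685]
```

View pics/top1.png

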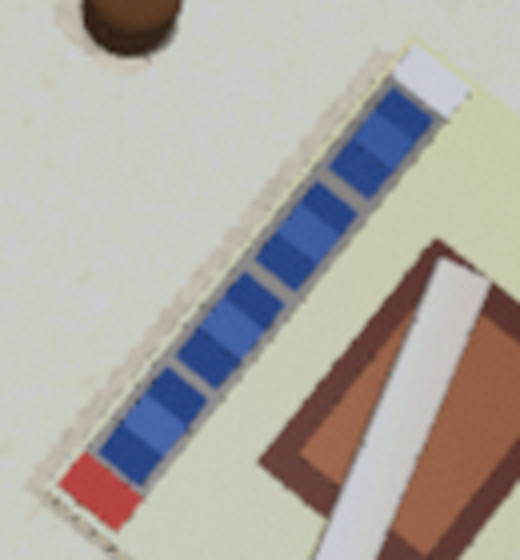

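View pics/scene1.png

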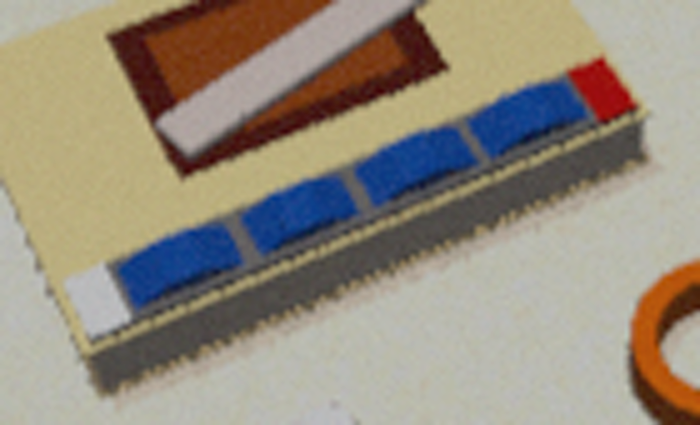

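Crop centres from the views: red patch about (300,273), white about (383,170) in the top image. The two cameras differ by about 5 mm, so I'll average them. The bone folder sits well clear of the strip.

```bash
cat >> h.py <<'E'
def plan():
    t,s=load("top.npz"),load("scene.npz")
    a=onplane(t,[[299.7,272.7],[382.7,169.7]],.033); 
    b=onplane(s,[[160+603/5-.4,165+90/5-.4],[160+97/5-.4,165+300/5-.4]],.033)
    return a,b
def where(goal_xy,z,d):
    from workcell import ctrl
    st=ctrl.get_state(); R=st["tool_rot"]; p=st["eef_pos"]
    Rg=np.array([[-d[0],d[1]*-1*-1,0],[-d[1],-d[0],0],[0,0,-1.]])
    Rg[:,1]=np.cross(Rg[:,2],Rg[:,0])
    print("shift tool mm",1e3*R.T@(np.r_[goal_xy,z]-p),"rot rad",cv2.Rodrigues(R.T@Rg)[0].ravel(),"F",st["wrist_force"],"t",st["clock"],"p",p,"w",st["gripper_width"],"q",st["qpos"])
E
python3 - <<'E'
from h import *
np.set_printoptions(precision=4,suppress=True)
a,b=plan(); print(a,b)
for q in(a,b): print(np.linalg.norm(q[1]-q[0]), (q[1]-q[0])/np.linalg.norm(q[1]-q[0]), q.mean(0))
d=np.array([.7894,-.6139]); c=np.array([.5685,-.0685]); red=c-.1*d; print(red)
where(red-.003*d,.10,d)
E
```

```text
[[ 0.4881 -0.0093  0.033 ]
 [ 0.647  -0.1326  0.033 ]] [[ 0.4905 -0.0056  0.033 ]
 [ 0.6473 -0.1292  0.033 ]]
0.2011263387122759 [ 0.7901 -0.6129  0.    ] [ 0.5676 -0.0709  0.033 ]
0.1997164063742464 [ 0.7854 -0.619   0.    ] [ 0.5689 -0.0674  0.033 ]
[ 0.4896 -0.0071]
shift tool mm [-463.3143 -373.7158  149.7965] rot rad [-0.0011 -0.0001  0.3352] F [ 0.491  -0.2671  0.416 ] t 0.1 p [0.1679 0.4972 0.2495] w 0.08546253591859183 q [ 1.0216  0.3134  1.4983  0.      1.331  -0.2234]
```

>>> {"api": "send_rows", "payload": {
  "motion": [
    [[-0.31, -0.25, 0], [0, 0, 0]],
    [[-0.31, -0.25, 0], [0, 0, 0]],
    [[-0.31, -0.25, 0], [0, 0, 0]],
    [[-0.31, -0.25, 0], [0, 0, 0]],
    [[-0.31, -0.25, 0], [0, 0, 0]],
    [[-0.31, -0.25, 0], [0, 0, 0]],
    [[-0.31, -0.25, 0], [0, 0, 0]],
    [[-0.31, -0.25, 0], [0, 0, 0]],
    [[-0.31, -0.25, 0], [0, 0, 0]],
    [[-0.31, -0.25, 0], [0, 0, 0]]
  ],
  "hand": 0,
  "force": 20
}}

```text
clock: 0.93
eef_pos: [0.3822, 0.1594, 0.25]
tool_rot: [[-0.947, 0.32, -0.0], [0.32, 0.947, 0.0], [0.0, -0.0, -1.0]]
wrist_force: [0.6, -0.0, 0.4]
gripper_width: 0.0002
grip_force: 0.0
```

>>> {"api": "send_rows", "payload": {
  "motion": [
    [[-0.31, -0.25, 0], [0, 0, 0]],
    [[-0.31, -0.25, 0], [0, 0, 0]],
    [[-0.31, -0.25, 0], [0, 0, 0]],
    [[-0.31, -0.25, 0], [0, 0, 0]],
    [[-0.31, -0.25, 0], [0, 0, 0]],
    [[0, 0, 0.3], [0, 0, 0.225]],
    [[0, 0, 0.3], [0, 0, 0.225]],
    [[0, 0, 0.3], [0, 0, 0.22]],
    [[0, 0, 0.3], [0, 0, 0]],
    [[0, 0, 0], [0, 0, 0]]
  ]
}}

```text
clock: 1.77
eef_pos: [0.4858, -0.0062, 0.1251]
tool_rot: [[-0.789, 0.614, -0.01], [0.614, 0.789, 0.003], [0.009, -0.004, -1.0]]
wrist_force: [-0.5, -0.1, -1.3]
gripper_width: 0.0003
grip_force: 0.0
```

```bash
python3 - <<'E'
from h import *
np.set_printoptions(precision=4,suppress=True)
d=np.array([.7885,-.615]); c=np.array([.5683,-.069]); red=c-.1*d
where(red-.003*d,.0545,d)
E
```

```text
shift tool mm [-1.367   1.4703 70.6216] rot rad [-0.0039 -0.0091  0.0013] F [-0.5281 -0.1388 -1.3048] t 1.7667 p [ 0.4858 -0.0062  0.1251] w 0.0002840102450340366 q [-0.2544  0.3753  1.7673  0.      1.0089 -1.1641]
```

>>> {"api": "send_rows", "payload": {
  "motion": [
    [[-0.01, 0.01, 0.15], [0, 0, 0]],
    [[0, 0, 0.15], [0, 0, 0]],
    [[0, 0, 0.15], [0, 0, 0]],
    [[0, 0, 0.1], [0, 0, 0]],
    [[0, 0, 0.06], [0, 0, 0]],
    [[0, 0, 0.03], [0, 0, 0]],
    [[0, 0, 0], [0, 0, 0]],
    [[0, 0, 0], [0, 0, 0]],
    [[0, 0, 0], [0, 0, 0]],
    [[0, 0, 0], [0, 0, 0]]
  ]
}}

```text
clock: 2.6
eef_pos: [0.4903, -0.0066, 0.0666]
tool_rot: [[-0.79, 0.614, 0.001], [0.614, 0.79, -0.0], [-0.001, 0.0, -1.0]]
wrist_force: [0.7, -0.5, -0.9]
gripper_width: 0.0005
grip_force: 0.0
```

```bash
python3 - <<'E'
from h import *
from workcell import imaging
np.set_printoptions(precision=4,suppress=True)
d=np.array([.7885,-.615]); c=np.array([.5683,-.069]); red=c-.1*d
where(red-.003*d,.052,d)
f=imaging.grab_frame("scene"); im=cv2.resize(f["color"][90:250,160:340],None,fx=4,fy=3.75,interpolation=cv2.INTER_CUBIC)
cv2.imwrite("pics/s2.png",cv2.cvtColor(cv2.convertScaleAbs(im,alpha=1.3),cv2.COLOR_RGB2BGR))
E
```

```text
shift tool mm [ 3.1084 -1.206  14.5665] rot rad [0.0004 0.0009 0.0017] F [ 0.6793 -0.4934 -0.8856] t 2.6 p [ 0.4903 -0.0066  0.0666] w 0.0005236444551863457 q [-0.253   0.4735  1.8076 -0.      0.8595 -1.163 ]
```

View pics/s2.png

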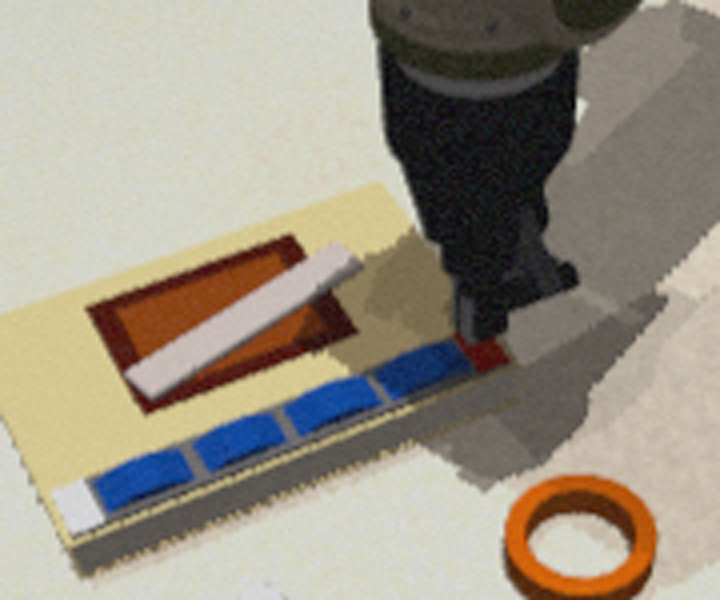

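Frame: the closed fingertip is hanging over the red patch (crop about 482,335), and nothing is touching. Next is a small correction, then the descent.

>>> {"api": "send_rows", "payload": {
  "motion": [
    [[0.03, -0.01, 0.03], [0, 0, 0]],
    [[0, 0, 0.03], [0, 0, 0]],
    [[0, 0, 0.03], [0, 0, 0]],
    [[0, 0, 0.02], [0, 0, 0]],
    [[0, 0, 0.01], [0, 0, 0]],
    [[0, 0, 0], [0, 0, 0]],
    [[0, 0, 0], [0, 0, 0]],
    [[0, 0, 0], [0, 0, 0]],
    [[0, 0, 0], [0, 0, 0]],
    [[0, 0, 0], [0, 0, 0]]
  ]
}}

```text
clock: 3.48
eef_pos: [0.487, -0.0055, 0.0541]
tool_rot: [[-0.789, 0.614, 0.0], [0.614, 0.789, -0.0], [-0.0, 0.0, -1.0]]
wrist_force: [0.3, 0.0, 0.1]
gripper_width: -0.0001
grip_force: 0.0
```

>>> {"api": "send_rows", "payload": {
  "motion": [
    [[0, 0, 0.002], [0, 0, 0]],
    [[0, 0, 0.002], [0, 0, 0]],
    [[0, 0, 0.002], [0, 0, 0]],
    [[0, 0, 0.002], [0, 0, 0]],
    [[0, 0, 0.002], [0, 0, 0]],
    [[0, 0, 0], [0, 0, 0]],
    [[0, 0, 0], [0, 0, 0]],
    [[0, 0, 0], [0, 0, 0]],
    [[0, 0, 0], [0, 0, 0]],
    [[0, 0, 0], [0, 0, 0]]
  ]
}}

```text
clock: 4.32
eef_pos: [0.487, -0.0055, 0.053]
tool_rot: [[-0.79, 0.614, -0.0], [0.614, 0.79, -0.0], [-0.0, -0.0, -1.0]]
wrist_force: [1.0, 0.1, -0.0]
gripper_width: -0.0001
grip_force: 0.0
```

>>> {"api": "send_rows", "payload": {
  "motion": [
    [[0, 0, 0.002], [0, 0, 0]],
    [[0, 0, 0.002], [0, 0, 0]],
    [[0, 0, 0.002], [0, 0, 0]],
    [[0, 0, 0.002], [0, 0, 0]],
    [[0, 0, 0], [0, 0, 0]],
    [[0, 0, 0], [0, 0, 0]],
    [[0, 0, 0], [0, 0, 0]],
    [[0, 0, 0], [0, 0, 0]],
    [[0, 0, 0], [0, 0, 0]],
    [[0, 0, 0], [0, 0, 0]]
  ]
}}

```text
clock: 5.15
eef_pos: [0.487, -0.0055, 0.0522]
tool_rot: [[-0.79, 0.614, 0.0], [0.614, 0.79, -0.0], [-0.0, 0.0, -1.0]]
wrist_force: [0.4, 0.4, 0.4]
gripper_width: -0.0
grip_force: 0.0
```

>>> {"api": "send_rows", "payload": {
  "motion": [
    [[0, 0, 0.002], [0, 0, 0]],
    [[0, 0, 0.002], [0, 0, 0]],
    [[0, 0, 0], [0, 0, 0]],
    [[0, 0, 0], [0, 0, 0]],
    [[0, 0, 0], [0, 0, 0]],
    [[0, 0, 0], [0, 0, 0]],
    [[0, 0, 0], [0, 0, 0]],
    [[0, 0, 0], [0, 0, 0]],
    [[0, 0, 0], [0, 0, 0]],
    [[0, 0, 0], [0, 0, 0]]
  ]
}}

```text
clock: 5.98
eef_pos: [0.487, -0.0055, 0.0518]
tool_rot: [[-0.789, 0.614, -0.0], [0.614, 0.789, 0.0], [0.0, -0.0, -1.0]]
wrist_force: [-0.4, 0.2, -0.2]
gripper_width: -0.0001
grip_force: 0.0
```

>>> {"api": "send_rows", "payload": {
  "motion": [
    [[0, 0, 0.002], [0, 0, 0]],
    [[0, 0, 0.002], [0, 0, 0]],
    [[0, 0, 0], [0, 0, 0]],
    [[0, 0, 0], [0, 0, 0]],
    [[0, 0, 0], [0, 0, 0]],
    [[0, 0, 0], [0, 0, 0]],
    [[0, 0, 0], [0, 0, 0]],
    [[0, 0, 0], [0, 0, 0]],
    [[0, 0, 0], [0, 0, 0]],
    [[0, 0, 0], [0, 0, 0]]
  ]
}}

```text
clock: 6.82
eef_pos: [0.487, -0.0055, 0.0518]
tool_rot: [[-0.79, 0.614, 0.0], [0.614, 0.79, -0.0], [-0.0, 0.0, -1.0]]
wrist_force: [-1.7, 1.0, 5.9]
gripper_width: 0.0
grip_force: 2.7
```

Contact at about 6 N on the red patch, so I'll start the stroke.

>>> {"api": "send_rows", "payload": {
  "motion": [
    [[-0.01, 0, 0], [0, 0, 0]],
    [[-0.015, 0, 0], [0, 0, 0]],
    [[-0.015, 0, 0], [0, 0, 0]],
    [[-0.015, 0, 0], [0, 0, 0]],
    [[-0.015, 0, 0], [0, 0, 0]],
    [[-0.015, 0, 0], [0, 0, 0]],
    [[-0.015, 0, 0], [0, 0, 0]],
    [[-0.015, 0, 0], [0, 0, 0]],
    [[-0.015, 0, 0], [0, 0, 0]],
    [[-0.015, 0, 0], [0, 0, 0]]
  ]
}}

```text
clock: 7.65
eef_pos: [0.4969, -0.0132, 0.0517]
tool_rot: [[-0.79, 0.614, -0.004], [0.614, 0.79, 0.002], [0.005, -0.001, -1.0]]
wrist_force: [-9.2, 8.0, 15.0]
gripper_width: 0.0001
grip_force: 7.7
```

```bash
cat > chk.py <<'E'
from h import *
from workcell import imaging
import sys
np.set_printoptions(precision=4,suppress=True)
d=np.array([.7885,-.615]); c=np.array([.5683,-.069])
where(c+.1*d,.0518,d)
for n in("top","scene"):
    f=imaging.grab_frame(n); H,S,V=cv2.split(cv2.cvtColor(f["color"],cv2.COLOR_RGB2HSV))
    m=(H>100)&(H<130)&(S>140)&(V>50)
    k,l,st,cc=cv2.connectedComponentsWithStats(m.astype(np.uint8))
    for i in range(1,k):
        if st[i,4]>25: print(n,st[i],cc[i])
    g=cv2.cvtColor(f["color"],cv2.COLOR_RGB2GRAY).astype(np.float32); g0=cv2.cvtColor(load(n+".npz")["color"],cv2.COLOR_RGB2GRAY).astype(np.float32)
    for x,y in([(385,160),(420,190),(340,290)] if n=="top" else [(150,170),(165,205)]):
        print("  shift",cv2.phaseCorrelate(g0[y:y+50,x:x+50],g[y:y+50,x:x+50],cv2.createHanningWindow((50,50),cv2.CV_32F)))
E
python3 chk.py
```

```text
shift tool mm [-190.5903   -0.4672   -0.9867] rot rad [-0.0008 -0.0046  0.0018] F [-9.1974  7.9925 15.006 ] t 7.65 p [ 0.4969 -0.0132  0.0517] w 0.00012880178829032345 q [-0.2632  0.5132  1.7921  0.0014  0.8409 -1.1743]
top [358 173  24  26 304] [369.8059 185.3553]
top [340 196  24  22 267] [351.7079 207.427 ]
  shift ((0.03772648750767971, 0.04215749529898005), 0.9173487100601196)
  shift ((0.00039671464426760394, -0.01206796111509334), 1.0011479852676393)
  shift ((-10.275694937957674, 8.734108161701418), 0.2827756954193115)
scene [258 183  14  11  99] [264.2828 188.202 ]
scene [231 191  25  15 199] [242.4874 197.2462]
scene [209 201  22  15 195] [219.1487 207.1949]
scene [184 210  24  17 219] [195.2374 217.1142]
  shift ((0.1203804372927415, -0.08648908601055538), 1.074912771987915)
  shift ((-0.008861037123882198, 0.0055344517291331385), 0.9910647878646851)
```

>>> {"api": "send_rows", "payload": {
  "motion": [
    [[-0.015, 0, -0.002], [0, 0, 0]],
    [[-0.015, 0, 0], [0, 0, 0]],
    [[-0.015, 0, 0], [0, 0, 0]],
    [[-0.015, 0, 0], [0, 0, 0]],
    [[-0.015, 0, 0], [0, 0, 0]],
    [[-0.015, 0, 0], [0, 0, 0]],
    [[-0.015, 0, 0], [0, 0, 0]],
    [[-0.015, 0, 0], [0, 0, 0]],
    [[-0.015, 0, 0], [0, 0, 0]],
    [[-0.015, 0, 0], [0, 0, 0]]
  ]
}}

```text
clock: 8.58
eef_pos: [0.51, -0.0233, 0.0518]
tool_rot: [[-0.79, 0.614, -0.001], [0.614, 0.79, 0.001], [0.001, -0.0, -1.0]]
wrist_force: [-3.3, 3.3, 6.7]
gripper_width: -0.0
grip_force: 3.2
```

>>> {"api": "send_rows", "payload": {
  "motion": [
    [[-0.015, 0, 0], [0, 0, 0]],
    [[-0.015, 0, 0], [0, 0, 0]],
    [[-0.015, 0, 0], [0, 0, 0]],
    [[-0.015, 0, 0], [0, 0, 0]],
    [[-0.015, 0, 0], [0, 0, 0]],
    [[-0.015, 0, 0], [0, 0, 0]],
    [[-0.015, 0, 0], [0, 0, 0]],
    [[-0.015, 0, 0], [0, 0, 0]],
    [[-0.015, 0, 0], [0, 0, 0]],
    [[-0.015, 0, 0], [0, 0, 0]]
  ]
}}

```text
clock: 9.42
eef_pos: [0.5219, -0.0325, 0.0518]
tool_rot: [[-0.79, 0.614, -0.001], [0.614, 0.79, 0.001], [0.001, -0.0, -1.0]]
wrist_force: [-3.4, 3.4, 5.2]
gripper_width: -0.0003
grip_force: 3.0
```

>>> {"api": "send_rows", "payload": {
  "motion": [
    [[-0.015, 0, 0], [0, 0, 0]],
    [[-0.015, 0, 0], [0, 0, 0]],
    [[-0.015, 0, 0], [0, 0, 0]],
    [[-0.015, 0, 0], [0, 0, 0]],
    [[-0.015, 0, 0], [0, 0, 0]],
    [[-0.015, 0, 0], [0, 0, 0]],
    [[-0.015, 0, 0], [0, 0, 0]],
    [[-0.015, 0, 0], [0, 0, 0]],
    [[-0.015, 0, 0], [0, 0, 0]],
    [[-0.015, 0, 0], [0, 0, 0]]
  ]
}}

```text
clock: 10.25
eef_pos: [0.533, -0.0412, 0.0517]
tool_rot: [[-0.79, 0.614, -0.003], [0.614, 0.79, 0.002], [0.003, -0.001, -1.0]]
wrist_force: [-6.3, 5.9, 8.5]
gripper_width: -0.0004
grip_force: 5.5
```

```bash
python3 chk.py
```

```text
shift tool mm [-144.9142   -0.4809   -0.5242] rot rad [-0.0005 -0.0033  0.0018] F [-6.3209  5.8503  8.5048] t 10.25 p [ 0.533  -0.0412  0.0517] w -0.00043152833528626867 q [-0.2967  0.5755  1.6785  0.0009  0.8909 -1.2075]
top [368 173  14  11  93] [374.7527 178.3226]
  shift ((16.07435959141866, 17.56585756609795), 0.1815701427459717)
  shift ((0.010241286176764675, 0.035968687974495595), 0.9970249522686004)
  shift ((-0.5205545443545923, -0.08686609473074114), 0.6449989780426025)
scene [235 192  15  13 105] [241.7524 197.8571]
scene [209 200  22  16 194] [219.2835 207.1186]
scene [184 210  24  16 217] [195.4194 217.0645]
  shift ((-0.015545317463057984, -0.11113423932754785), 1.1184557220458984)
  shift ((-0.002297045528660391, 0.04546462182843669), 1.0055196544647216)
```

>>> {"api": "send_rows", "payload": {
  "motion": [
    [[-0.015, 0, 0], [0, 0, 0]],
    [[-0.015, 0, 0], [0, 0, 0]],
    [[-0.015, 0, 0], [0, 0, 0]],
    [[-0.015, 0, 0], [0, 0, 0]],
    [[-0.015, 0, 0], [0, 0, 0]],
    [[-0.015, 0, 0], [0, 0, 0]],
    [[-0.015, 0, 0], [0, 0, 0]],
    [[-0.015, 0, 0], [0, 0, 0]],
    [[-0.015, 0, 0], [0, 0, 0]],
    [[-0.015, 0, 0], [0, 0, 0]]
  ]
}}

```text
clock: 11.18
eef_pos: [0.5456, -0.051, 0.0518]
tool_rot: [[-0.79, 0.614, -0.001], [0.614, 0.79, 0.001], [0.001, -0.0, -1.0]]
wrist_force: [-4.5, 1.7, 5.8]
gripper_width: -0.0001
grip_force: 2.9
```

>>> {"api": "send_rows", "payload": {
  "motion": [
    [[-0.015, 0, 0], [0, 0, 0]],
    [[-0.015, 0, 0], [0, 0, 0]],
    [[-0.015, 0, 0], [0, 0, 0]],
    [[-0.015, 0, 0], [0, 0, 0]],
    [[-0.015, 0, 0], [0, 0, 0]],
    [[-0.015, 0, 0], [0, 0, 0]],
    [[-0.015, 0, 0], [0, 0, 0]],
    [[-0.015, 0, 0], [0, 0, 0]],
    [[-0.015, 0, 0], [0, 0, 0]],
    [[-0.015, 0, 0], [0, 0, 0]]
  ]
}}

```text
clock: 12.02
eef_pos: [0.5575, -0.0602, 0.0518]
tool_rot: [[-0.79, 0.614, -0.001], [0.614, 0.79, 0.001], [0.001, -0.0, -1.0]]
wrist_force: [-3.4, 2.2, 5.7]
gripper_width: 0.0005
grip_force: 2.8
```

>>> {"api": "send_rows", "payload": {
  "motion": [
    [[-0.015, 0, 0], [0, 0, 0]],
    [[-0.015, 0, 0], [0, 0, 0]],
    [[-0.015, 0, 0], [0, 0, 0]],
    [[-0.015, 0, 0], [0, 0, 0]],
    [[-0.015, 0, 0], [0, 0, 0]],
    [[-0.015, 0, 0], [0, 0, 0]],
    [[-0.015, 0, 0], [0, 0, 0]],
    [[-0.015, 0, 0], [0, 0, 0]],
    [[-0.015, 0, 0], [0, 0, 0]],
    [[-0.015, 0, 0], [0, 0, 0]]
  ]
}}

```text
clock: 12.85
eef_pos: [0.5687, -0.0689, 0.0518]
tool_rot: [[-0.79, 0.614, -0.003], [0.614, 0.79, 0.002], [0.003, -0.0, -1.0]]
wrist_force: [-6.9, 4.3, 7.9]
gripper_width: -0.0001
grip_force: 4.9
```

```bash
python3 chk.py
```

```text
shift tool mm [-99.7627  -0.5315  -0.3346] rot rad [-0.0003 -0.003   0.0017] F [-6.9038  4.3478  7.9461] t 12.85 p [ 0.5687 -0.0689  0.0518] w -7.107947754736996e-05 q [-0.3252  0.6411  1.5564  0.0008  0.947  -1.2358]
  shift ((0.03435618345688951, 0.008627172943185712), 0.605900978088379)
  shift ((0.4700408911455902, 0.16164196257194874), 0.8592650561332703)
  shift ((0.1248874454386133, -0.017305609856038018), 0.6376564750671386)
scene [211 202  18  13 126] [218.8254 207.5238]
scene [184 210  24  16 218] [195.3257 217.1101]
  shift ((-0.11627834627952183, 0.008111292197597209), 0.669282984161377)
  shift ((0.09212724891536439, 0.02338091842373302), 0.9577902047634125)
```

>>> {"api": "send_rows", "payload": {
  "motion": [
    [[-0.015, 0, 0], [0, 0, 0]],
    [[-0.015, 0, 0], [0, 0, 0]],
    [[-0.015, 0, 0], [0, 0, 0]],
    [[-0.015, 0, 0], [0, 0, 0]],
    [[-0.015, 0, 0], [0, 0, 0]],
    [[-0.015, 0, 0], [0, 0, 0]],
    [[-0.015, 0, 0], [0, 0, 0]],
    [[-0.015, 0, 0], [0, 0, 0]],
    [[-0.015, 0, 0], [0, 0, 0]],
    [[-0.015, 0, 0], [0, 0, 0]]
  ]
}}

```text
clock: 13.78
eef_pos: [0.5812, -0.0787, 0.0518]
tool_rot: [[-0.79, 0.614, -0.001], [0.614, 0.79, 0.0], [0.001, -0.0, -1.0]]
wrist_force: [-3.2, 3.0, 5.7]
gripper_width: -0.0001
grip_force: 2.9
```

>>> {"api": "send_rows", "payload": {
  "motion": [
    [[-0.015, 0, 0], [0, 0, 0]],
    [[-0.015, 0, 0], [0, 0, 0]],
    [[-0.015, 0, 0], [0, 0, 0]],
    [[-0.015, 0, 0], [0, 0, 0]],
    [[-0.015, 0, 0], [0, 0, 0]],
    [[-0.015, 0, 0], [0, 0, 0]],
    [[-0.015, 0, 0], [0, 0, 0]],
    [[-0.015, 0, 0], [0, 0, 0]],
    [[-0.015, 0, 0], [0, 0, 0]],
    [[-0.015, 0, 0], [0, 0, 0]]
  ]
}}

```text
clock: 14.62
eef_pos: [0.5931, -0.0879, 0.0518]
tool_rot: [[-0.79, 0.614, -0.001], [0.614, 0.79, 0.0], [0.001, -0.0, -1.0]]
wrist_force: [-3.4, 3.2, 5.9]
gripper_width: 0.0002
grip_force: 2.8
```

>>> {"api": "send_rows", "payload": {
  "motion": [
    [[-0.015, 0, 0], [0, 0, 0]],
    [[-0.015, 0, 0], [0, 0, 0]],
    [[-0.015, 0, 0], [0, 0, 0]],
    [[-0.015, 0, 0], [0, 0, 0]],
    [[-0.015, 0, 0], [0, 0, 0]],
    [[-0.015, 0, 0], [0, 0, 0]],
    [[-0.015, 0, 0], [0, 0, 0]],
    [[-0.015, 0, 0], [0, 0, 0]],
    [[-0.015, 0, 0], [0, 0, 0]],
    [[-0.015, 0, 0], [0, 0, 0]]
  ]
}}

```text
clock: 15.45
eef_pos: [0.6044, -0.0966, 0.0518]
tool_rot: [[-0.79, 0.614, -0.002], [0.614, 0.79, 0.001], [0.003, -0.0, -1.0]]
wrist_force: [-6.6, 5.4, 8.5]
gripper_width: 0.0004
grip_force: 4.6
```

>>> {"api": "send_rows", "payload": {
  "motion": [
    [[-0.015, 0, 0], [0, 0, 0]],
    [[-0.015, 0, 0], [0, 0, 0]],
    [[-0.015, 0, 0], [0, 0, 0]],
    [[-0.015, 0, 0], [0, 0, 0]],
    [[-0.015, 0, 0], [0, 0, 0]],
    [[-0.015, 0, 0], [0, 0, 0]],
    [[-0.015, 0, 0], [0, 0, 0]],
    [[-0.015, 0, 0], [0, 0, 0]],
    [[-0.015, 0, 0], [0, 0, 0]],
    [[-0.015, 0, 0], [0, 0, 0]]
  ]
}}

```text
clock: 16.28
eef_pos: [0.6168, -0.1063, 0.0518]
tool_rot: [[-0.79, 0.614, -0.0], [0.614, 0.79, 0.0], [0.001, 0.0, -1.0]]
wrist_force: [-2.2, 2.8, 4.2]
gripper_width: -0.0001
grip_force: 2.7
```

```bash
python3 chk.py
```

```text
shift tool mm [-38.7936  -0.4912   0.0029] rot rad [ 0.     -0.0005  0.0017] F [-2.2414  2.7647  4.2142] t 16.2833 p [ 0.6168 -0.1063  0.0518] w -6.10712476776586e-05 q [-0.3576  0.7357  1.3764  0.0002  1.03   -1.2679]
  shift ((0.07234488182066556, 1.0294767993364609), 0.615803691482544)
  shift ((0.05388189717639946, -0.026703363106907574), 0.7501989944458007)
  shift ((0.1938944322378724, 0.6069454275513593), 0.6416084770202637)
  shift ((0.41858963582275877, 0.10286495817701535), 0.17196220588684083)
  shift ((-0.04563728834492409, 0.18521706101434177), 0.7017158363342285)
```

>>> {"api": "send_rows", "payload": {
  "motion": [
    [[-0.015, 0, 0], [0, 0, 0]],
    [[-0.015, 0, 0], [0, 0, 0]],
    [[-0.015, 0, 0], [0, 0, 0]],
    [[-0.015, 0, 0], [0, 0, 0]],
    [[-0.015, 0, 0], [0, 0, 0]],
    [[-0.015, 0, 0], [0, 0, 0]],
    [[-0.015, 0, 0], [0, 0, 0]],
    [[-0.015, 0, 0], [0, 0, 0]],
    [[-0.015, 0, 0], [0, 0, 0]],
    [[-0.015, 0, 0], [0, 0, 0]]
  ]
}}

```text
clock: 17.22
eef_pos: [0.6286, -0.1155, 0.0518]
tool_rot: [[-0.79, 0.614, -0.001], [0.614, 0.79, 0.0], [0.001, -0.0, -1.0]]
wrist_force: [-4.5, 3.0, 6.3]
gripper_width: 0.0003
grip_force: 3.0
```

>>> {"api": "send_rows", "payload": {
  "motion": [
    [[-0.015, 0, 0], [0, 0, 0]],
    [[-0.015, 0, 0], [0, 0, 0]],
    [[-0.015, 0, 0], [0, 0, 0]],
    [[-0.015, 0, 0], [0, 0, 0]],
    [[-0.015, 0, 0], [0, 0, 0]],
    [[-0.015, 0, 0], [0, 0, 0]],
    [[-0.015, 0, 0], [0, 0, 0]],
    [[-0.015, 0, 0], [0, 0, 0]],
    [[-0.015, 0, 0], [0, 0, 0]],
    [[-0.015, 0, 0], [0, 0, 0]]
  ]
}}

```text
clock: 18.05
eef_pos: [0.6405, -0.1247, 0.0518]
tool_rot: [[-0.79, 0.614, -0.0], [0.614, 0.79, 0.0], [0.001, 0.0, -1.0]]
wrist_force: [-3.2, 3.3, 7.0]
gripper_width: -0.0
grip_force: 2.9
```

>>> {"api": "send_rows", "payload": {
  "motion": [
    [[-0.015, 0, 0], [0, 0, 0]],
    [[-0.015, 0, 0], [0, 0, 0]],
    [[-0.015, 0, 0], [0, 0, 0]],
    [[-0.015, 0, 0], [0, 0, 0]],
    [[-0.015, 0, 0], [0, 0, 0]],
    [[-0.01, 0, 0], [0, 0, 0]],
    [[0, 0, 0], [0, 0, 0]],
    [[0, 0, 0], [0, 0, 0]],
    [[0, 0, 0], [0, 0, 0]],
    [[0, 0, 0], [0, 0, 0]]
  ]
}}

```text
clock: 18.88
eef_pos: [0.6473, -0.13, 0.0518]
tool_rot: [[-0.79, 0.614, 0.0], [0.614, 0.79, -0.0], [-0.0, 0.0, -1.0]]
wrist_force: [-2.2, 2.4, 5.1]
gripper_width: -0.0003
grip_force: 2.5
```

The fingertip is at the white end, so I'll lift straight up.

>>> {"api": "send_rows", "payload": {
  "motion": [
    [[0, 0, -0.01], [0, 0, 0]],
    [[0, 0, -0.03], [0, 0, 0]],
    [[0, 0, -0.1], [0, 0, 0]],
    [[0, 0, -0.2], [0, 0, 0]],
    [[0, 0, -0.3], [0, 0, 0]],
    [[0, 0, -0.3], [0, 0, 0]],
    [[0, 0, -0.3], [0, 0, 0]],
    [[0, 0, -0.3], [0, 0, 0]],
    [[0, 0, -0.1], [0, 0, 0]],
    [[0, 0, 0], [0, 0, 0]]
  ]
}}

```text
clock: 19.72
eef_pos: [0.6481, -0.1305, 0.2192]
tool_rot: [[-0.789, 0.614, 0.006], [0.614, 0.79, -0.002], [-0.006, 0.002, -1.0]]
wrist_force: [0.2, 0.4, 0.1]
gripper_width: -0.0003
grip_force: 0.0
```

>>> {"api": "send_rows", "payload": {
  "motion": [
    [[0.1, 0.3, 0], [0, 0, 0]],
    [[0.1, 0.38, 0], [0, 0, 0]],
    [[0.1, 0.38, 0], [0, 0, 0]],
    [[0.1, 0.38, 0], [0, 0, 0]],
    [[0.1, 0.38, 0], [0, 0, 0]],
    [[0.1, 0.38, 0], [0, 0, 0]],
    [[0.1, 0.2, 0], [0, 0, 0]],
    [[0, 0, 0], [0, 0, 0]],
    [[0, 0, 0], [0, 0, 0]],
    [[0, 0, 0], [0, 0, 0]]
  ]
}}

```text
clock: 20.55
eef_pos: [0.739, 0.1015, 0.2142]
tool_rot: [[-0.789, 0.614, -0.002], [0.614, 0.789, -0.0], [0.001, -0.002, -1.0]]
wrist_force: [0.3, 0.6, 0.3]
gripper_width: -0.0
grip_force: 0.0
```

```bash
python3 chk.py; python3 - <<'E'
from h import *
from workcell import imaging
a=imaging.grab_frame("top"); b=imaging.grab_frame("scene")
A=cv2.resize(a["color"][140:300,270:410],(400,457)); B=cv2.resize(b["color"][130:290,150:330],(400,457))
cv2.imwrite("pics/end.png",cv2.cvtColor(cv2.convertScaleAbs(np.hstack([A,B]),alpha=1.3),cv2.COLOR_RGB2BGR))
E
```

```text
shift tool mm [ -70.2328 -239.221   162.6464] rot rad [-0.0016 -0.0014  0.0009] F [0.3069 0.5742 0.3045] t 20.55 p [0.739  0.1015 0.2142] w -3.140874261659735e-05 q [-0.02    0.8826  0.6638 -0.0004  1.5973 -0.9293]
  shift ((0.10984320037698936, -0.043374192146103496), 1.002588833618164)
  shift ((-0.020504247267457032, 0.013433768801288437), 1.0026587870597838)
  shift ((-0.005906694595310569, 0.038128561036302244), 0.9530378232955933)
  shift ((0.02647197115785005, -0.10207002580949265), 1.0392658740997314)
  shift ((-0.0914640532584059, 0.24010693088952095), 0.8885691318511962)
```

View pics/end.png

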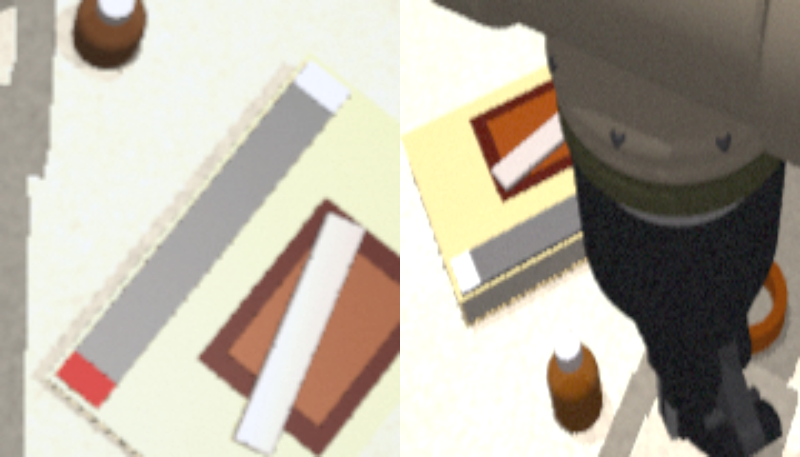

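The strip is plain grey from red (crop 87,380) to white (322,87), so all four clasps are flush. The booklet, bottle and folder have not moved, and the hand is clear.

```bash
python3 -c "
from workcell import ctrl
print(ctrl.sign_off())"
```

```text
the job is handed in; nothing more can be done
None
```

I pressed all four clasps flush in one continuous stroke from the red end to the white end, then took the hand away and handed the job in at about 21 s; the final pictures show the booklet, bottle and bone folder where they were, and the tape roll, partly hidden by the arm there, was never approached.

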